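# Shut the hidden stopcock in the valve chest

### The arm

A 7-joint arm with a two-finger parallel gripper is mounted at the origin on the work surface. World frame = base frame: x ahead of the robot, y to its left, z up, the work surface at z = 0. Lengths are in m, angles in rad, forces in N, time in s.
With the tool pointing down it reaches from about 0.425 to 0.825 m from the base axis. Payload 3.6 kg.
Tool frame: the origin (TCP) lies where the fingers leave the gripper's body, on its centre line; the fingertips stand 73 mm ahead of it and the grasp point (between the pads) lies 54 mm ahead of it; z points along the fingers, y is the line along which they close (so a half turn about z gives the same grasp; the last joint's range is limited). The gripper opens to 85 mm and grips with 20 to 120 N. Pads are 22 mm wide; open, the fingers measure 114 mm over their backs; the gripper's body (76 mm by 85 mm) begins 54 mm behind the grasp point. The pads swing forward as they close: fully open they stand 13 mm farther back than shut.
Start: joints at [1.19, 0.615, -0.013, 1.423, 0.008, 1.103, -0.04], TCP at [0.225, -0.61, 0.304] pointing down, gripper open.
Joint ranges: [-3.12, 3.12], [-0.3, 2.06], [-1.34, 1.32], [0.26, 2.42], [-1.36, 4.5], [0.01, 1.98], [-2.84, 2.84]. Speed limits (rad/s): [2.79, 2.79, 3.14, 3.14, 3.14, 3.14, 3.14].

### API

Orientations are given as a unit quaternion [x, y, z, w].
In Python, from station import arm, snapshot, camera_info, ticket gives the robot as it stands. Calls block until the motion is done:
- arm.movep(position, orientation): joint-space move of the TCP to a pose.
- arm.line_to(position, velocity=0.15, ori=None): straight line of the TCP; ori=None keeps the orientation; velocity is the mean speed in m/s.
- arm.move_j(angles): joint-space move.
- arm.move_gripper(opening, effort=None): opening from 0.0 (shut) to 1.0 (fully open); effort is the grip in N (None keeps the last); returns when the fingers have stopped.
- arm.pause(seconds).
- arm.ik(position, orientation): joint angles nearest the present ones, or None.
- snapshot(name): name is "scene" or "top"; returns the picture (480x640x3 uint8, blue, green, red); there is no depth.
- camera_info(name): a dict with "fx", "fy", "cx", "cy" (pixels), "R" (3x3) and "t" (3): a world point X has camera coordinates R X + t. Camera axes: x right, y down, z forward; pixel columns grow to the right and rows downward; lengths in m; the calibration is good to about 2 mm. A picture is of the moment at which its call begins. camera_info takes no time and is no camera call.
A pose or a line that the arm cannot do raises arm.MotionError and nothing moves.
- ticket.finish_job(): hands the job in; it is judged then, once.
Readings, each from a call of its own:
- arm.read_time(): time.
- arm.read_joint_positions(): joint angles.
- arm.read_dq(): joint speeds.
- arm.read_effort(): joint torques, N m.
- arm.read_tool_pos(): TCP position.
- arm.read_eef_rot(): TCP orientation.
- arm.read_ft_force(): force on the tool from outside, world axes, zero at the start.
- arm.read_wrist_torque(): the same for the moment, N m.
- arm.read_opening(): opening from 0.0 (shut) to 1.0 (fully open).
- arm.read_finger_force(): force on a finger pad.
Only numpy, scipy, OpenCV 4.12 (cv2) and the standard library are available. Lean on these libraries where they do the work, as an engineer would, in place of code of your own. Each camera call takes 0.05 s, during which the arm holds its last target. There are 200 camera calls.

### The job

On the red valve chest, push the loose cover plate along its guides all the way to the other end, clear of the valve bay, so that the two valve handles underneath are revealed; then push the handle that ends in a round eye a quarter turn until it is fully shut, leaving the cover open. Only push with the fingertips: do not pick up the cover, leave the plain straight handle as it is, and do not disturb the parts lying in and around the chest.

Things in the scene. Friction and masses are not known exactly. Their poses are not given: they have to be found in the camera images.
- chest: fixed red valve chest, 290 (its x) x 320 (its y) x 82 mm high; origin at the centre of its underside. Its -y half is an open bay (x -118 to 118, y -150 to 0, floor at z 12) with the two valves; its +y half is a solid deck. The cover lies on two ledges at z 70 between side guides and end stops that rise to z 82, and can be pushed along the chest's y only, about 3 mm loose at each side
- cover: loose aluminium cover plate, 262 (x) x 146 (y) x 6 mm, about 0.6 kg, resting on the ledges at z 70 of the chest; it rubs with about 2 to 6 N. Origin at the centre of its underside. At the start its centre is at chest y -74 to -56 mm, over the bay; pushed fully along, against the end stop, its centre is at chest y +77 mm
- cover_bar (a point): middle of the upright bar in the centre of the cover: 90 mm long along the cover's x, 12 mm thick along y, from the plate's top to 24 mm above it; this point is 12 mm above the plate's top. Push it on its -y face
- ring_handle (a joint): angle of the eye-ended valve handle, rad: 0 = open, pointing along chest +y; 1.571 = fully shut, against its stop, pointing along chest -x (it turns anticlockwise seen from above). It starts at 0 to 0.3, turns stiffly (about 0.12 N m, 2 to 3 N at its end) and stays where it is left
- ring_pivot (a point): on the upright axis of the eye-ended handle, at mid height of the handle. The steel handle is a bar 12 mm wide and 12 mm thick (z 47 to 59 in the chest; the valve body beneath is up to 30 mm wide and its pipe tops out at z 33) ending in a round eye 28 mm across, centred 52 mm from the axis, with a dark hole. The two valves stand at chest y -118, x +65 and x -40; which is which varies
- ring_end (a point): centre of the round eye of the eye-ended handle, at mid height, 52 mm from its axis
- plain_pivot (a point): on the upright axis of the plain handle, at mid height; same height and bar as the other, but straight, without an eye
- plain_end (a point): tip of the plain straight handle, 66 mm from its axis, at mid height; points roughly along chest +y (0 to 0.3 rad from it) and must stay so
- plug: small brass plug standing in the corner of the bay, 20 mm wide, 20 mm high; origin at its underside
- bearing: steel bearing ring lying beside the chest, 64 mm wide, 18 mm high; origin at its underside
- flange: dark steel hub flange, 72 mm wide, 34 mm high; origin at its underside
- screwdriver: screwdriver lying beside the chest, along its own x; origin under its middle
- wrench: open-ended wrench lying beside the chest, along its own x; origin under its middle
- bolt: dark bolt standing on its head, 26 mm wide, 59 mm high; origin at its underside
- piston: steel pump piston standing on end, 28 mm wide, 58 mm high; origin at its underside

How it is judged:
On the way, in this order (a step that is already met when the one before it is completed fails the run):
1. the cover has been pushed along to the far end of its guides, still lying on its ledges (y of cover in the frame of chest above 0.06 m and z of cover in the frame of chest below 0.076 m), for 0.2 s.
2. the eye-ended handle has been pushed fully shut, the cover still open (value of joint ring_handle above 1.45 rad and y of cover in the frame of chest above 0.06 m), for 0.2 s.
At the end, for the whole second after the job is handed in: The eye-ended handle is shut (angle over 1.45 rad of 1.571), the cover lies flat and still on its ledges within 17 mm of the far end of its guides, the plain handle's tip is within 12 mm and every other part within 30 mm of where it was (all of step 2 and z of cover in the frame of chest below 0.076 m and angle between cover's own z axis and vertical below 0.04 rad and linear speed of cover below 0.01 m/s and distance of plain_end from where it was at the start of the episode below 0.012 m and distance of each of plug, bearing, flange, screwdriver, wrench, bolt, piston from where it was at the start of the episode below 0.03 m); the robot touches nothing.
It fails at once if the cover is lifted or tipped off its ledges (z of cover in the frame of chest above 0.08 m or angle between cover's own z axis and vertical above 0.1 rad).
It fails at once if the plain handle is turned (distance of plain_end from where it was at the start of the episode above 0.012 m).
It fails at once if another part is knocked, pushed away or picked up (distance of any of plug, bearing, flange, screwdriver, wrench, bolt, piston from where it was at the start of the episode above 0.03 m).
It also fails if it takes over 48 s, if anything falls off the work surface, if the arm or the gripper's body presses on something with over 40 N, if the wrist force passes 120 N, or if a joint passes its speed limit or range.

## Working session

There is one attempt and no reset: what is moved stays moved. The work goes in short steps, each a Python script; the robot and the scene stay as the last script left them, time stands still between calls to the robot, and variables do not carry over. Pictures are saved under pics/ and viewed, at most 10 in all, crops included, and the job is handed in when it is done.

```bash
mkdir -p pics
python3 - <<'E'
from station import *
import cv2
for n in("scene","top"):
    cv2.imwrite(f"pics/{n}0.png",snapshot(n)); c=camera_info(n); print(n,c)
print(arm.read_time(),arm.read_eef_rot())
E
```

```text
scene {'fx': 520.4264817950599, 'fy': 520.4264817950599, 'cx': 321.4254311042123, 'cy': 244.7409826165358, 'R': array([[-0.75924971,  0.65074597, -0.00834078],
       [ 0.52207455,  0.60137199, -0.60480566],
       [-0.38855893, -0.46355303, -0.79632942]]), 't': array([ 0.41592042, -0.29584951,  1.16754324])}
top {'fx': 502.0664684339349, 'fy': 502.0664684339349, 'cx': 326.97070947875176, 'cy': 238.7683252779933, 'R': array([[ 1.02151838e-01, -9.94768817e-01,  4.92260844e-05],
       [-9.73339735e-01, -9.99615217e-02, -2.06439955e-01],
       [ 2.05364950e-01,  2.10403070e-02, -9.78459270e-01]]), 't': array([-0.0082331 ,  0.60222853,  0.78276012])}
0.1 [ 9.84391002e-01  1.75991260e-01 -2.42269759e-04 -1.17194216e-03]
```

View pics/top0.png

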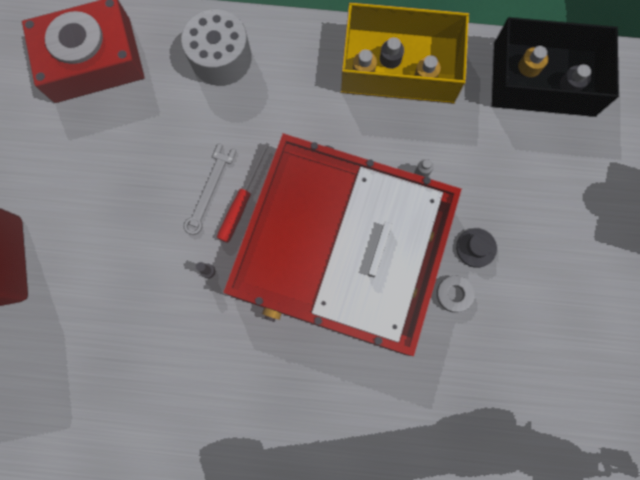

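View pics/scene0.png

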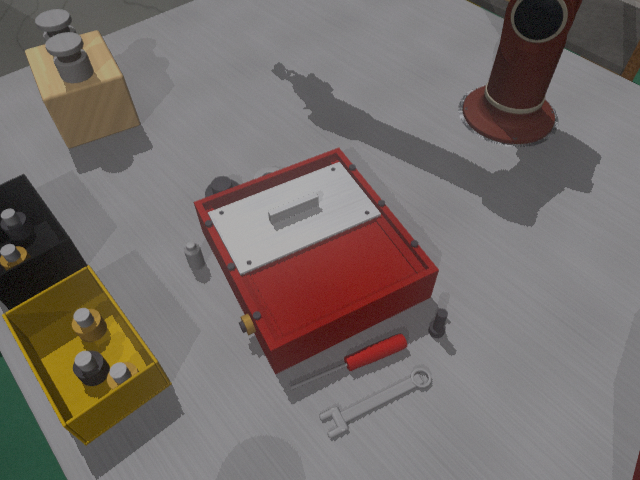

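The top view shows the chest rim corners near (284,135), (460,189), (413,354) and (227,293). The cover is over the bay on the right, with its bar at about (376,250). Chest +y points to the image left, and +x points up.

```bash
cat > h.py <<'E'
import numpy as np, cv2
from station import arm, snapshot, camera_info, ticket
from scipy.spatial.transform import Rotation as Ro
def ray(n,px,z):
    c=camera_info(n); o=-c["R"].T@c["t"]
    px=np.atleast_2d(px).astype(float)
    d=np.c_[(px[:,0]-c["cx"])/c["fx"],(px[:,1]-c["cy"])/c["fy"],np.ones(len(px))]@c["R"]
    return o[:2]+d[:,:2]*((z-o[2])/d[:,2])[:,None]
def fit(model,pts):   # rigid 2D: pts = R model + t
    m=np.array(model,float);a=m-m.mean(0);b=pts-pts.mean(0)
    th=np.arctan2((a[:,0]*b[:,1]-a[:,1]*b[:,0]).sum(),(a*b).sum())
    R=np.array([[np.cos(th),-np.sin(th)],[np.sin(th),np.cos(th)]])
    t=pts.mean(0)-R@m.mean(0)
    return th,t,np.abs(pts-m@R.T-t).max()
E
python3 - <<'E'
from h import *
img=cv2.imread("pics/top0.png")
# chest rim
P=np.array([[284,135],[460,189],[413,354],[227,293]])
print(fit([[.145,.16],[.145,-.16],[-.145,-.16],[-.145,.16]],ray("top",P,.082)))
# cover plate
g=cv2.inRange(img,(170,170,170),(255,255,255));z=np.zeros_like(g);z[160:350,305:450]=g[160:350,305:450]
z=cv2.morphologyEx(z,cv2.MORPH_CLOSE,np.ones((9,9)))
c=max(cv2.findContours(z,0,2)[0],key=cv2.contourArea)
b=cv2.boxPoints(cv2.minAreaRect(c));print(b)
w=ray("top",b,.076);print(w.mean(0),[np.linalg.norm(w[i]-w[i-1]) for i in range(4)])
print(fit([[.145,.16],[.145,-.16],[-.145,-.16],[-.145,.16]],ray("scene",[[195,202],[338,150],[436,270],[273,350]][0:0] or [[273,350],[195,202],[338,150],[437,269]],.082)))
for n in("top",):
    cr=cv2.resize(img[120:370,215:475],None,fx=2.3,fy=2.3,interpolation=2);cv2.imwrite("pics/crop0.png",cr)
E
```

```text
(np.float64(-0.21121911969847318), array([0.59755348, 0.02197312]), np.float64(0.005037140440950133))
[[312.6     312.20004]
 [361.30002 166.10002]
 [446.20004 194.4    ]
 [397.50003 340.5    ]]
[ 0.58558753 -0.03586459] [np.float64(0.1423770971085015), np.float64(0.26079850809397953), np.float64(0.15131697699503643), np.float64(0.25779804173958043)]
(np.float64(-0.21424204072475656), array([0.59658737, 0.02891625]), np.float64(0.005744707849898223))
```

View pics/crop0.png

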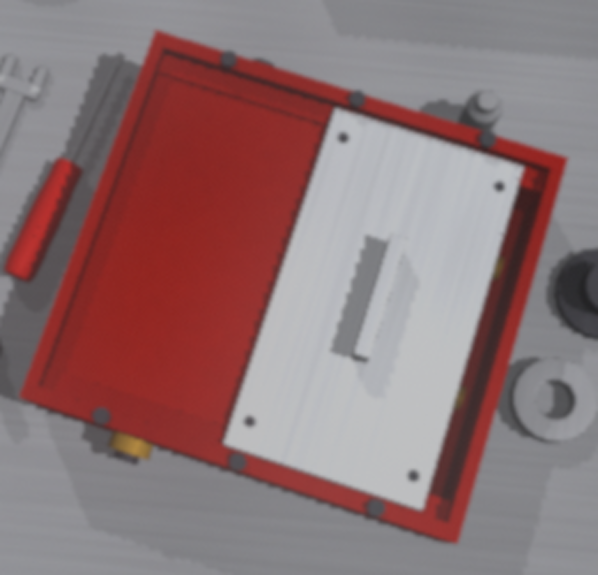

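The zoomed crop gives better rim corners and confirms the layout: the bar is mid-cover, and the bay gap is on the right.

```bash
cat >> h.py <<'E'
TH=-.212; T=np.array([.597,.0245])
RM=np.array([[np.cos(TH),-np.sin(TH)],[np.sin(TH),np.cos(TH)]])
def W(x,y,ztip): return [*(RM@[x,y]+T),ztip+.073]
def C(p): return RM.T@(np.asarray(p)[:2]-T)
Q=[np.cos(TH/2),np.sin(TH/2),0,0]
def fc(): return RM.T@np.array(arm.read_ft_force())[:2]
E
python3 - <<'E'
from h import *
P=np.array([[283.3,133.9],[461,188.3],[413.7,355.6],[224.6,291.7]])
print(fit([[.145,.16],[.145,-.16],[-.145,-.16],[-.145,.16]],ray("top",P,.082)))
arm.move_gripper(0.0,40)
arm.movep(W(0,-.105,.15),Q); arm.line_to(W(0,-.105,.087),.1)
print(arm.read_time(),C(arm.read_tool_pos()),arm.read_tool_pos(),fc(),arm.read_ft_force())
y=-.105
while y<.065:
    y+=.02 if y<.02 else .004
    arm.line_to(W(0,y,.087),.08 if y<.03 else .04); f=fc()
    print(round(y,3),C(arm.read_tool_pos()).round(4),f.round(1))
    if f[1]<-14: break
print(arm.read_time())
cv2.imwrite("pics/top1.png",snapshot("top"))
E
```

```text
(np.float64(-0.2151919439531948), array([0.59821163, 0.0226513 ]), np.float64(0.002319776493394654))
3.9417 [ 0.00043851 -0.10510288] [ 0.57531341 -0.07834211  0.16040759] [-0.69215967  0.64222498] [-0.5415295   0.77348802 -0.08494497]
-0.085 [-0.     -0.0836] [ 0.7 -1.3]
-0.065 [-0.0001 -0.0636] [0.7 0.4]
-0.045 [-0.0001 -0.0438] [-0.2 -0.3]
-0.025 [-0.0001 -0.0239] [-0.2  0.2]
-0.005 [-0.0001 -0.0039] [ 0.3 -0.4]
0.015 [-0.0002  0.0161] [-0.9 -0.3]
0.035 [0.     0.0361] [ 1.1 -0.5]
0.039 [0.     0.0391] [ 0.8 -2.5]
0.043 [0.0001 0.0431] [ 0.8 -1.8]
0.047 [0.0001 0.0473] [ 2.6 -3.1]
0.051 [0.0001 0.0513] [ 0.8 -3.2]
0.055 [0.     0.0551] [ 1.3 -3.5]
0.059 [-0.0006  0.0576] [-0.9 -5. ]
0.063 [-0.0007  0.0588] [-2.  -9.6]
0.067 [-0.0007  0.0593] [ -2.7 -14.3]
8.9917
```

View pics/top1.png

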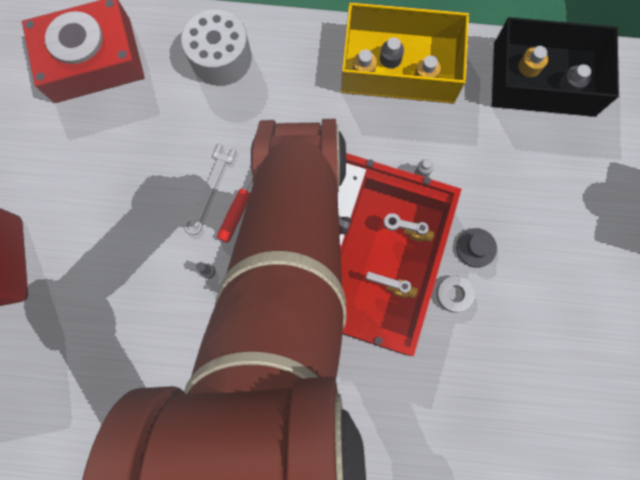

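The cover is against its stop. The eye handle runs from its pivot at (422,228) to the eye at (392,221), and the plain handle runs from (405,288) to (368,276). I'll back off, rise and measure.

Run:
```python
from h import *
p=np.array(arm.read_tool_pos())
arm.line_to(W(0,.04,.087),.1); arm.line_to(W(0,.04,.16),.15)
img=snapshot("top");sc=snapshot("scene")
for n,u in(("eye",(392,221)),("pivot",(422,228)),("ptip",(368,276)),("ppiv",(405,288))): print(n,C(ray("top",u,.059)[0]).round(4))
a=cv2.resize(img[150:360,330:470],None,fx=2.6,fy=2.6,interpolation=2)
b=cv2.resize(sc[140:350,190:390],None,fx=2.1,fy=2.6,interpolation=2)
cv2.imwrite("pics/c2.png",np.hstack([a,b])[:, :800]);print(a.shape,arm.read_time())
```

```text
eye [ 0.0613 -0.0668]
pivot [ 0.0653 -0.1188]
ptip [-0.0416 -0.0556]
ppiv [-0.0418 -0.1198]
(546, 364, 3) 10.1917
```

View pics/c2.png

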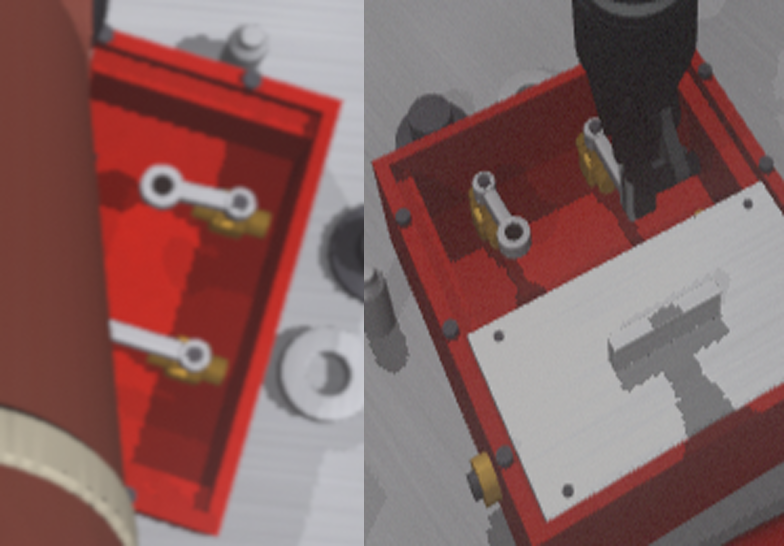

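The frame checks out: the pivot comes out at (0.0653, -0.1188) against the nominal (0.065, -0.118). The eye handle is at about 0.08 rad, and the way in on its +x side is clear.

Run:
```python
from h import *
pv=np.array([.065,-.118])
def F(a,d,z,r=.050): 
    s,c=np.sin(a),np.cos(a); return W(*(pv+r*np.array([-s,c])+d*np.array([c,s])),z)
arm.line_to(F(.05,.037,.16),.2); arm.line_to(F(.05,.037,.044),.1)
print(arm.read_time(),arm.read_ft_force())
a=0.05; d=.025
while a<1.70:
    a+=.1 if a<1.4 else .04
    arm.line_to(F(a,d,.044),.06); f=fc(); t=f@[np.cos(a),np.sin(a)]
    print(round(a,2),(C(arm.read_tool_pos())).round(4),f.round(1),round(t,1))
    if t>12 or np.linalg.norm(f)>20: break
print(arm.read_time()); 
cv2.imwrite("pics/top3.png",cv2.resize(snapshot("top")[130:370,300:480],None,fx=2.5,fy=2.5))
```

```text
12.375 [ 0.44214917  0.98221227 -0.15307199]
0.15 [ 0.0822 -0.0647] [-0.7  0.2] -0.7
0.25 [ 0.0773 -0.0636] [ 1.7 -1. ] 1.4
0.35 [ 0.0715 -0.0627] [ 1.1 -0.2] 1.0
0.45 [ 0.0656 -0.0619] [ 0.9 -0.2] 0.8
0.55 [ 0.0597 -0.0618] [ 0.9 -0. ] 0.8
0.65 [ 0.054  -0.0626] [0.4 0.6] 0.7
0.75 [ 0.0486 -0.0642] [1.2 0.4] 1.2
0.85 [ 0.0437 -0.0665] [ 2.2 -0.8] 0.8
0.95 [ 0.039 -0.069] [ 2.7 -0.1] 1.5
1.05 [ 0.0337 -0.0712] [2.3 1.3] 2.3
1.15 [ 0.0289 -0.0747] [1.6 1.1] 1.6
1.25 [ 0.0246 -0.0788] [1.2 1.3] 1.6
1.35 [ 0.0208 -0.0832] [1.2 1.4] 1.6
1.45 [ 0.0176 -0.0878] [-0.5  1.3] 1.3
1.49 [ 0.0169 -0.0892] [1.  1.1] 1.2
1.53 [ 0.0162 -0.0903] [1.3 1.6] 1.6
1.57 [ 0.016  -0.0907] [2.7 5.9] 6.0
1.61 [ 0.0158 -0.091 ] [4.  7.7] 7.5
1.65 [ 0.0156 -0.0913] [ 6.1 10. ] 9.4
1.69 [ 0.0154 -0.0917] [ 6.4 12.7] 11.9
1.73 [ 0.0152 -0.092 ] [ 8.3 15.3] 13.8
17.8167
```

View pics/top3.png

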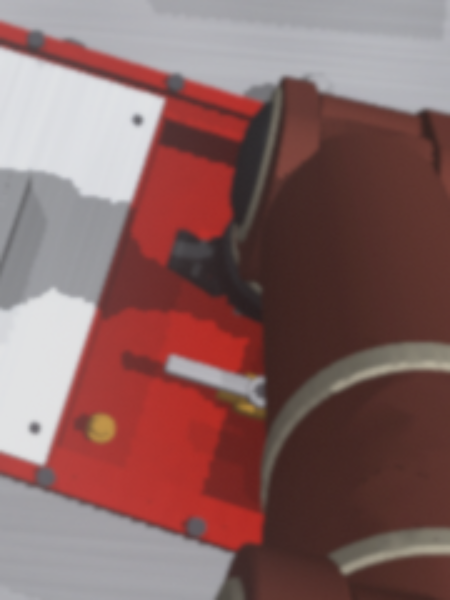

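Hard stop reached. I'll back off, lift and verify.

Run:
```python
from h import *
arm.line_to(W(.025,-.07,.044),.08); arm.line_to(W(.025,-.07,.2),.2)
arm.movep([.3,-.5,.35],Q); arm.pause(.3)
print(arm.read_time(),arm.read_ft_force())
cv2.imwrite("pics/top4.png",cv2.resize(snapshot("top")[120:370,170:500],None,fx=2.3,fy=2.3))
```

```text
21.6583 [ 0.2397984  -0.54205969 -0.82221671]
```

View pics/top4.png

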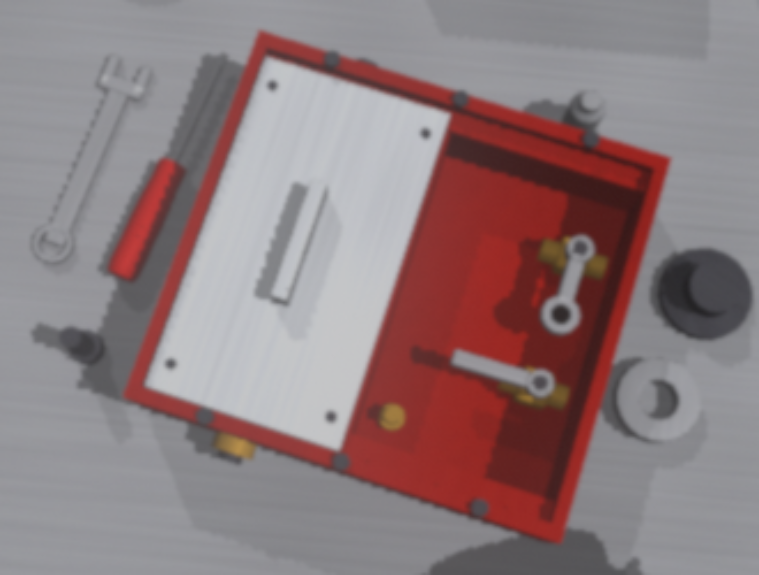

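The handle runs from (580,247) to (560,315), parallel to the chest's x edge, so it is shut. The cover is at the far end, and the plain handle and the other parts haven't moved.

```bash
python3 -c "
from station import *
print(ticket.finish_job())"
```

```text
the job is handed in; nothing more can be done
None
```

The cover is against its far stop and the eye-ended handle is against its shut stop. In the last picture the plain handle and loose parts look unmoved. I handed the job in at about 22 s; the hand-in returned no verdict.

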